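# Load the pump cassettes into the gravity chute

### The job

Load both spare pump cassettes (the black blocks with an orange clip) into the sloping gravity chute: set each one in lengthways at the upper end, standing on its base with its orange clip towards the chute's orange wall, and let go so that it slides down and they queue up against the stop at the bottom. Leave the small brown glass bottle standing where it is.

Things in the scene. Friction and masses are not known exactly. Their poses are not given: they have to be found in the camera images.
- cassette_a_mid (a point): pump cassette: black block 18 (x) x 70 (y) x 26 mm high (z), 35 g, standing on its base at any yaw; an orange clip, 30 long, 12 high, sticks out 6 mm low on its -x face (24 mm over all). Point: mid-length, middle of the 24 mm, 13 mm up; the block's own centre is 3 mm towards +x. Axes: x from clip side to plain side, y along, z up. Grip across the 18 mm, above the clip
- cassette_b_mid (a point): second one: black block 18 (x) x 70 (y) x 26 mm high (z), 35 g, standing on its base at any yaw; an orange clip, 30 long, 12 high, sticks out 6 mm low on its -x face (24 mm over all). Point: mid-length, middle of the 24 mm, 13 mm up; the block's own centre is 3 mm towards +x. Axes: x from clip side to plain side, y along, z up. Grip across the 18 mm, above the clip
- chute_load (a point): loading point on the fixed chute's white floor, mid-channel, 195 mm up from the stop. x uphill along the floor (22 deg slope), y to the orange wall, z out of the floor. Channel 245 long, 35 mm wide; walls 10 mm high, flared to 47 mm: orange +y, grey -y. Slippery: a cassette let go here slides to the stop, the next up to the first (centres at x = -160, -90 mm), so this place stays clear
- vial_mid (a point): bystander: small brown glass bottle with a black and red cap, 27 mm diameter, 55 mm high, loose; the point is its centre. Not to be moved.
Things that resemble listed ones, but are neither listed nor needed, are in the scene too. Leave any pink look-alike of the part that bears cassette_a_mid alone. What is shaped like the part that bears cassette_b_mid but turquoise is not meant.

How it is judged:
At the end, for the whole second after the job is handed in: Both cassettes lie released and at rest in the channel, centres 75 to 180 mm downhill of the loading point, within 15 mm of its middle, 6 to 20 mm above its floor, on their bases (within 0.25 rad of the floor), orange clips to the orange wall; the bottle not moved by 40 mm (x of cassette_a_mid in the frame of chute_load between -0.18 and -0.075 m and y of cassette_a_mid in the frame of chute_load between -0.015 and 0.015 m and z of cassette_a_mid in the frame of chute_load between 0.006 and 0.02 m and y of chute_load in the frame of cassette_a_mid above 0.05 m and angle between the z axis of each of cassette_a_mid, cassette_b_mid and the z axis of chute_load, either way round below 0.25 rad and angle between each of cassette_a_mid, cassette_b_mid's own z axis and vertical below 0.7 rad and linear speed of each of cassette_a, cassette_b below 0.02 m/s and x of cassette_b_mid in the frame of chute_load between -0.18 and -0.075 m and y of cassette_b_mid in the frame of chute_load between -0.015 and 0.015 m and z of cassette_b_mid in the frame of chute_load between 0.006 and 0.02 m and y of chute_load in the frame of cassette_b_mid above 0.05 m); the robot touches nothing.
It fails at once if the brown bottle was moved by more than 40 mm or knocked over (distance of vial_mid from where it was at the start of the episode above 0.04 m or angle between vial_mid's own z axis and vertical above 0.5 rad).
It also fails if it takes over 67 s, if anything falls off the work surface, if the arm or the gripper's body presses on something with over 40 N, if the wrist force passes 120 N, or if a joint passes its speed limit or range.

### The arm

A 6-joint arm with a two-finger parallel gripper is mounted at the origin on a cart in front of the work surface, level with it; the furniture and walls round the work are solid. World frame = base frame: x ahead of the robot, y to its left, z up, the work surface at z = 0. Lengths are in m, angles in rad, forces in N, time in s.
With the tool pointing down it reaches from about 0.25 to 0.775 m from the base axis. Payload 4 kg.
Tool frame: the origin (TCP) lies on the centre line of the jaws, within the pads' length; the fingertips stand 19 mm ahead of it and the grasp point (between the pads) is the TCP; x points along the fingers, z is the direction in which the jaws open and shut, and the axes are right-handed (so a half turn about x gives the same grasp; the last joint's range is limited). The gripper opens to 94 mm and grips with 3 to 60 N. Pads are 16 mm wide; open, the fingers measure 119 mm over their backs; the gripper's body (75 mm by 177 mm) begins 78 mm behind the grasp point.
Start: joints at [-0.103, 0.087, 1.371, -0, 1.684, -0.103], TCP at [0.55, -0, 0.225] pointing down, gripper open.
Joint ranges: [-3.1, 3.1], [-0.76, 2.03], [0.27, 2.55], [-1.08, 4.22], [0.17, 2.65], [-2.57, 2.57]. Speed limits (rad/s): [2.79, 2.79, 3.14, 3.14, 3.14, 3.14].

### API

Orientations are given as [roll, pitch, yaw] about the fixed x, y, z axes, in that order (R = Rz(yaw) Ry(pitch) Rx(roll)).
In Python, from bench import robot, snapshot, camera_params gives the robot as it stands.
- The arm moves only by the tool step_arm, never from a script. Its argument "motion" is text: rows parted by semicolons, each of 7 numbers parted by spaces: the opening in per cent of the stroke, from 0 (shut) to 100 (fully open), then the shift along the tool's x, y, z in cm, then the turn, a rotation vector about the tool's x, y, z in rad. A call has 1 to 20 rows; each row shifts and turns the commanded pose from where the row before left it, along the tool's axes as they then stand; what a row does not reach is not made up. A row lasts 1/12 s, in which the tool goes at most 41.7 mm and 7.16 degrees, less where a joint would pass 70% of its speed; a pose out of reach is approached as far as the arm can. A call with a gripper value outside its range is refused whole. The fingers move at their own pace and stop on an object; the grip force is fixed at half the most. Time passes only in rows, so rows that do not move let the fingers close. It gives the time, the measured TCP pose, the force and the opening at its end, in the units of the state.
- robot.get_obs(): the state, without advancing time (a new reading comes with each control period).
- snapshot(name): name is "scene" or "side" or "wrist"; returns the picture (420x560x3 uint8, red, green, blue); there is no depth.
- camera_params(name): a dict with "fx", "fy", "cx", "cy" (pixels), "R" (3x3) and "t" (3): a world point X has camera coordinates R X + t. Camera axes: x right, y down, z forward; pixel columns grow to the right and rows downward; lengths in m; the calibration is good to about 2 mm. A picture is of the moment at which its call begins: read the wrist's pose just before it. camera_params takes no time and is no camera call; for the wrist camera it gives the pose at the moment of the call.
- robot.close_job(): hands the job in, once; it reports no verdict.
The state is a dict: "time": time; "joint_positions": joint angles; "qvel": joint speeds; "joint_torque": joint torques, N m; "tool_pos": TCP position; "ee_rot": TCP orientation; "wrist_force": force on the tool from outside, world axes, zero at the start; "wrist_torque": the same for the moment, N m; "width": finger opening in m.
Only numpy, scipy, OpenCV 4.12 (cv2) and the standard library are available. Lean on these libraries where they do the work, as an engineer would, in place of code of your own. Each camera call takes 0.05 s, during which the arm holds its last target.

## Working session

There is one attempt and no reset: what is moved stays moved. The work goes in short steps, Python scripts to look and compute and a tool call to move; the robot and the scene stay as the last step left them, time stands still between calls to the robot, and variables do not carry over. Pictures are saved under pics/ and viewed, and the job is handed in when it is done.

Besides the shell and the picture viewer there is one more tool, called after "Emit:" in YAML: its name, and indented under it one key for each argument. step_arm: Moves the arm, as the interface text tells. Its arguments: {"type":"object","properties":{"motion":{"type":"string"}},"required":["motion"]}

```bash
mkdir -p pics; ls; python3 - <<'E'
from bench import robot, snapshot, camera_params
import cv2
o=robot.get_obs();print(o)
for n in ("scene","side","wrist"):
    p=camera_params(n);print(n,p)
    cv2.imwrite(f"pics/{n}0.png",snapshot(n)[:,:,::-1])
E
```

```text
pics
{'time': 0.0, 'joint_positions': array([-1.03046682e-01,  8.79389116e-02,  1.37226502e+00, -2.40581054e-05,
        1.68360148e+00, -1.03074306e-01]), 'qvel': array([ 0.00150982, -0.0008157 , -0.00256693, -0.0011205 , -0.00111418,
       -0.00100631]), 'joint_torque': array([ 1.28542815e-03, -3.40182602e+01, -3.02423716e+01,  7.18220207e-02,
        3.29729996e-02, -1.13141955e-04]), 'tool_pos': array([5.49482526e-01, 7.02489494e-05, 2.23307478e-01]), 'ee_rot': array([3.04932398, 1.56858344, 3.04934892]), 'wrist_force': array([0.13545691, 0.36059078, 0.53256854]), 'wrist_torque': array([0.02107038, 0.00361106, 0.02297756]), 'width': 0.09365046056600149}
scene {'fx': 517.2062959912275, 'fy': 517.2062959912275, 'cx': 270.6516839397695, 'cy': 209.54572217468112, 'R': array([[ 0.84941486,  0.5276089 ,  0.01110136],
       [ 0.44766065, -0.70924504, -0.54458371],
       [-0.27945363,  0.46754714, -0.83863302]]), 't': array([-0.42430635, -0.24825108,  1.6934847 ])}
side {'fx': 425.9395846674332, 'fy': 425.9395846674332, 'cx': 277.2532958877571, 'cy': 206.19173613690185, 'R': array([[ 0.86479926, -0.50204029,  0.0088196 ],
       [-0.2881866 , -0.51065201, -0.81005124],
       [ 0.4111821 ,  0.69799003, -0.58629276]]), 't': array([-0.49245735,  0.20188584,  0.8756409 ])}
wrist {'fx': 329.5300498505296, 'fy': 329.5300498505296, 'cx': 283.98567868053806, 'cy': 211.12496650528456, 'R': array([[ 9.99999422e-01,  5.26139379e-04, -9.37767028e-04],
       [ 7.37280760e-04, -9.70325325e-01,  2.41802028e-01],
       [-7.82717526e-04, -2.41802580e-01, -9.70325152e-01]]), 't': array([-0.54893594, -0.0260037 ,  0.38906672])}
```

View pics/scene0.png

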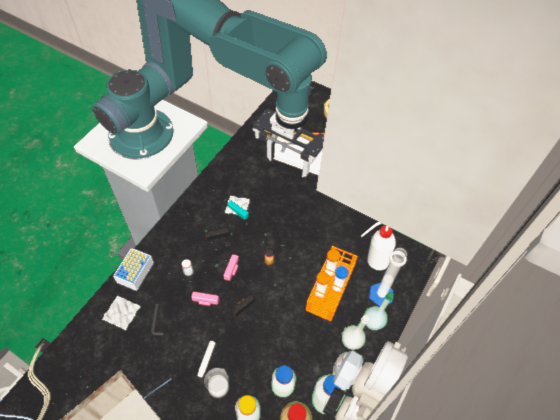

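View pics/side0.png

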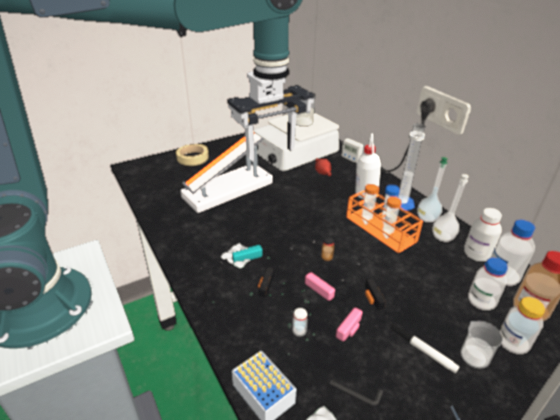

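View pics/wrist0.png

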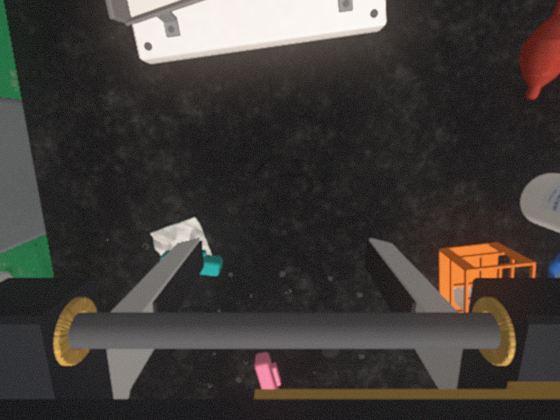

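The scene shows black cassettes near scene (217,233) and (245,305), and side (265,281) and (375,293). The bottle is at scene (269,256). The chute is at side (225,170). I'll enlarge these areas.

```bash
python3 - <<'E'
import cv2,numpy as np
s=cv2.imread('pics/scene0.png');d=cv2.imread('pics/side0.png')
f=lambda im,x,y,w,h,k:cv2.resize(im[y:y+h,x:x+w],None,fx=k,fy=k,interpolation=cv2.INTER_CUBIC)
g=lambda im:np.clip(255*(im/255.)**.6,0,255).astype(np.uint8)
cv2.imwrite('pics/s1.png',g(f(s,180,190,130,140,4)))
cv2.imwrite('pics/d1.png',g(f(d,220,230,190,120,4)))
cv2.imwrite('pics/d2.png',f(d,165,110,190,110,4))
cv2.imwrite('pics/s2.png',f(s,240,60,130,140,4))
E
```

```text
(no output)
```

View pics/s1.png

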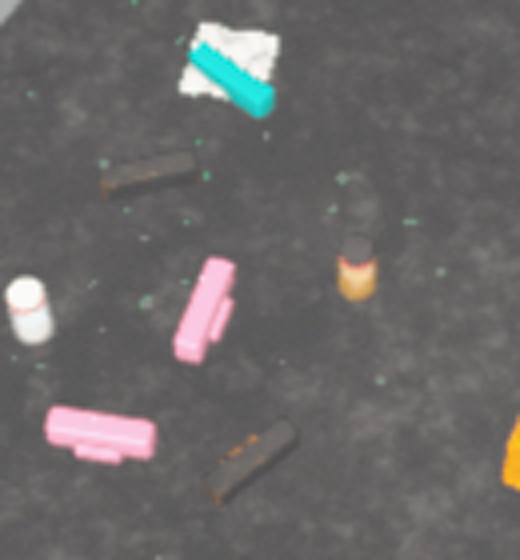

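View pics/d1.png

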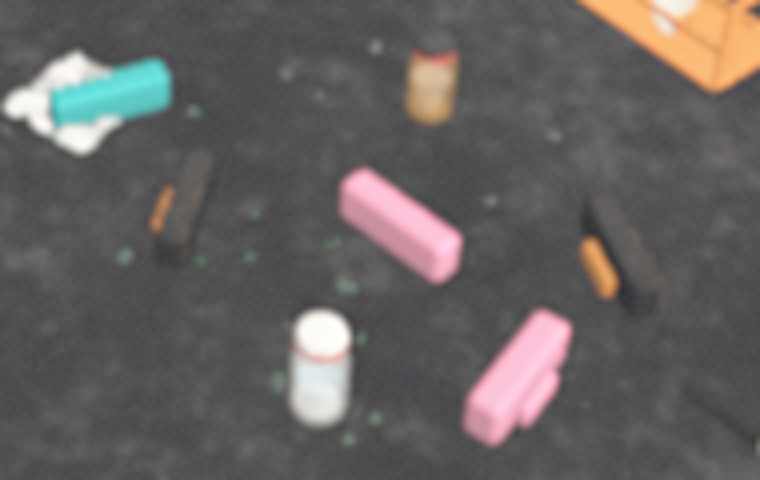

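View pics/d2.png

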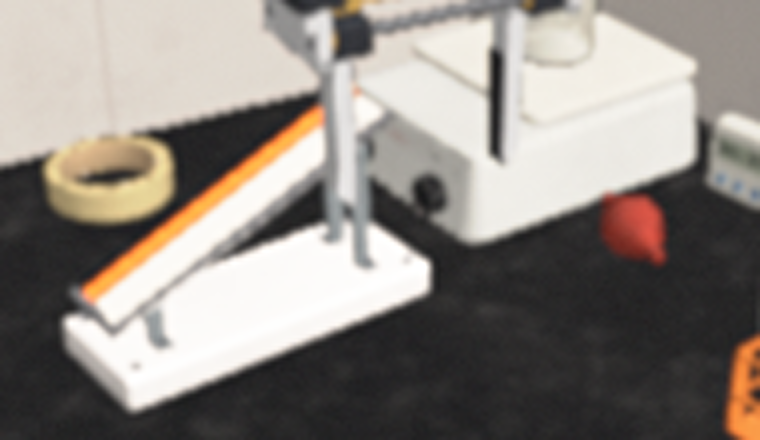

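Cassette A is at side (265,281), with its clip on the side-left. Cassette B is at side (375,293), also with its clip on the left. The chute's orange wall is on the far (+y) side, and it rises toward +x. Next are coarse positions.

```bash
cat > h.py <<'E'
import numpy as np
from bench import robot, snapshot, camera_params
def ray(p,u,v):
    R=p['R'];t=p['t'];d=R.T@np.array([(u-p['cx'])/p['fx'],(v-p['cy'])/p['fy'],1]);return -R.T@t,d/np.linalg.norm(d)
def plane(p,u,v,z):
    c,d=ray(p,u,v);return c+d*(z-c[2])/d[2]
def proj(p,X):
    q=p['R']@np.asarray(X)+p['t'];return np.array([p['fx']*q[0]/q[2]+p['cx'],p['fy']*q[1]/q[2]+p['cy']])
def tri(p1,a,p2,b):
    c1,d1=ray(p1,*a);c2,d2=ray(p2,*b)
    s=np.linalg.lstsq(np.stack([d1,-d2],1),c2-c1,rcond=None)[0]
    x=c1+s[0]*d1;y=c2+s[1]*d2;return (x+y)/2,np.linalg.norm(x-y)
E
python3 - <<'E'
from h import *
np.set_printoptions(precision=4,suppress=True)
s=camera_params('scene');d=camera_params('side')
S=lambda x,y,z:plane(s,180+x/4,190+y/4,z)
D=lambda x,y,z:plane(d,220+x/4,230+y/4,z)
print('A scene',S(103,182,.026),S(195,160,.026),'side',D(200,155,.026),D(172,240,.026))
print('B scene',S(215,487,.026),S(290,432,.026),'side',D(600,200,.026),D(640,285,.026))
print('vial',S(358,270,.0275),D(432,90,.0275))
D=lambda x,y,z:plane(d,165+x/4,110+y/4,z)
print('chute', D(120,328,.04),D(380,105,.13), 'base',D(66,320,.02),D(132,400,.02),D(430,262,.02))
E
```

```text
A scene [ 0.4151 -0.2111  0.026 ] [ 0.4596 -0.1617  0.026 ] side [ 0.453  -0.1687  0.026 ] [ 0.41   -0.2157  0.026 ]
B scene [ 0.6091 -0.3573  0.026 ] [ 0.6293 -0.2997  0.026 ] side [ 0.6209 -0.3031  0.026 ] [ 0.5998 -0.3588  0.026 ]
vial [ 0.6043 -0.1753  0.0275] [ 0.5929 -0.1896  0.0275]
chute [0.4141 0.1728 0.04  ] [0.6386 0.2195 0.13  ] base [0.3941 0.2295 0.02  ] [0.3992 0.1189 0.02  ] [0.6529 0.1719 0.02  ]
```

```bash
python3 - <<'E'
from h import *
from scipy.spatial.transform import Rotation as Ro
np.set_printoptions(precision=4,suppress=True)
o=robot.get_obs();print(Ro.from_euler('xyz',o['ee_rot']).as_matrix())
p=camera_params('wrist');print(-p['R'].T@p['t'],proj(p,o['tool_pos']),proj(p,[.55,0,0]))
for y in (-.1,-.2,.1):print(y,proj(p,[.55,y,0]))
E
```

```text
[[-0.0017 -0.      1.    ]
 [ 0.0002  1.      0.    ]
 [-1.      0.0002 -0.0017]]
[0.5493 0.0691 0.3834] [284.7453 265.547 ] [284.7746 189.3867]
-0.1 [284.6863 268.0881]
-0.2 [284.6079 338.0819]
0.1 [284.8745 100.245 ]
```

Emit:
step_arm:
  motion: "60 0 -2 0 0 0 0; 60 0 -4 0 0 0 0; 60 0 -4 0 0 0 0; 60 0 -4 0 0 0 0; 60 0 -4 0 0 0 0; 60 0 -4 0 0 0 0; 60 0 -4 0 0 0 0; 60 0 -4 0 0 0 0; 60 0 0 0 0 0 0; 60 0 0 0 0 0 0; 60 0 0 0 0 0 0"

```text
time: 1.07
tool_pos: [0.5498, -0.2997, 0.2239]
ee_rot: [2.086, 1.569, 2.086]
wrist_force: [0.2, 0.9, -0.7]
width: 0.0569
```

```bash
python3 - <<'E'
from h import *
import cv2,pickle
o=robot.get_obs();p=camera_params('wrist');w=snapshot('wrist');pickle.dump((o,p,w),open('w1.pkl','wb'))
cv2.imwrite('pics/w1.png',w[:,:,::-1])
s=snapshot('scene');d=snapshot('side')
cv2.imwrite('pics/sc1.png',s[:,:,::-1]);cv2.imwrite('pics/sd1.png',d[:,:,::-1])
f=lambda im,x,y,ww,h,k:cv2.resize(im[y:y+h,x:x+ww],None,fx=k,fy=k,interpolation=cv2.INTER_CUBIC)[:,:,::-1]
g=lambda im:np.clip(255*(im/255.)**.6,0,255).astype(np.uint8)
a=f(s,240,80,100,100,4);b=f(d,165,110,100,100,4)
cv2.imwrite('pics/ch1.png',np.hstack([a,b]))
cv2.imwrite('pics/w1z.png',g(f(w,120,20,270,200,2.9)))
E
```

```text
(no output)
```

View pics/ch1.png

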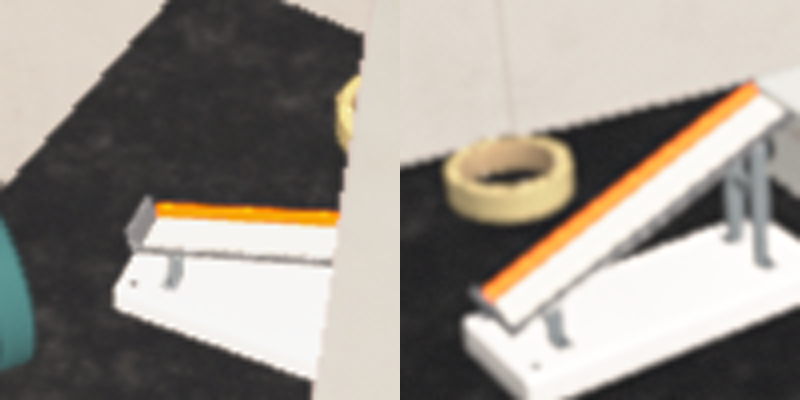

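View pics/w1z.png

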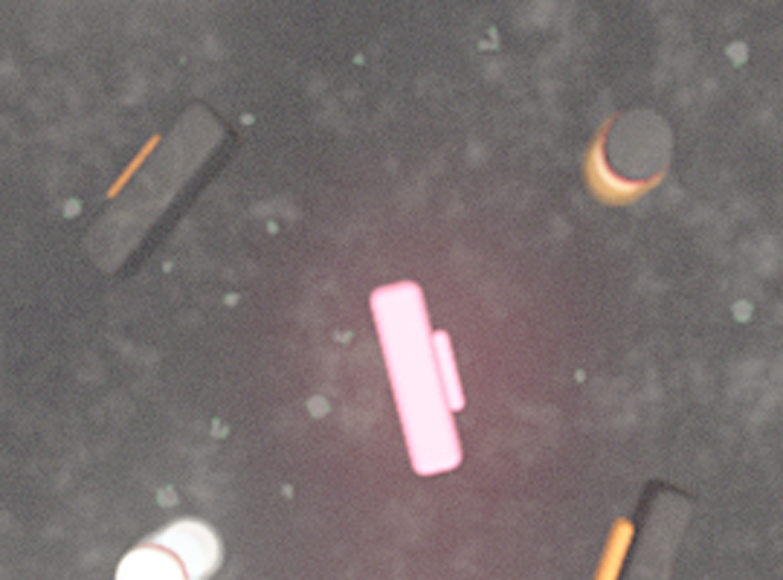

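View pics/sc1.png

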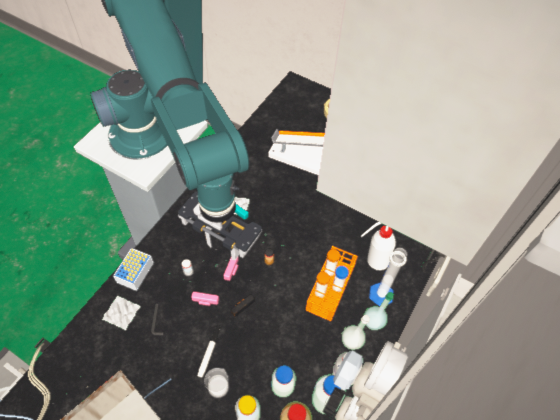

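```bash
python3 - <<'E'
from h import *
import cv2,pickle
np.set_printoptions(precision=4,suppress=True)
o,p,w=pickle.load(open('w1.pkl','rb'))
Z=lambda x,y,z:plane(p,120+x/2.9,20+y/2.9,z)
g=lambda im:np.clip(255*(im/255.)**.5,0,255).astype(np.uint8)
f=lambda im,x,y,ww,h,k:cv2.resize(im[y:y+h,x:x+ww],None,fx=k,fy=k,interpolation=cv2.INTER_CUBIC)[:,:,::-1]
cv2.imwrite('pics/w1A.png',np.hstack([g(f(w,140,45,70,75,5.5)),g(f(w,310,180,70,75,5.5))]))
A=[Z(195,98,.026),Z(240,135,.026),Z(117,278,.026),Z(80,240,.026)]
print(*A,np.mean(A,0)); 
c=[Z(158,137,.012),Z(110,195,.012)];print('clip',*c)
V=Z(640,147,.055);print('vial',V)
E
```

```text
[ 0.4527 -0.1573  0.026 ] [ 0.4675 -0.1692  0.026 ] [ 0.4204 -0.217   0.026 ] [ 0.4084 -0.204   0.026 ] [ 0.4373 -0.1869  0.026 ]
clip [ 0.4346 -0.1675  0.012 ] [ 0.4154 -0.1872  0.012 ]
vial [ 0.6022 -0.1777  0.055 ]
```

View pics/w1A.png

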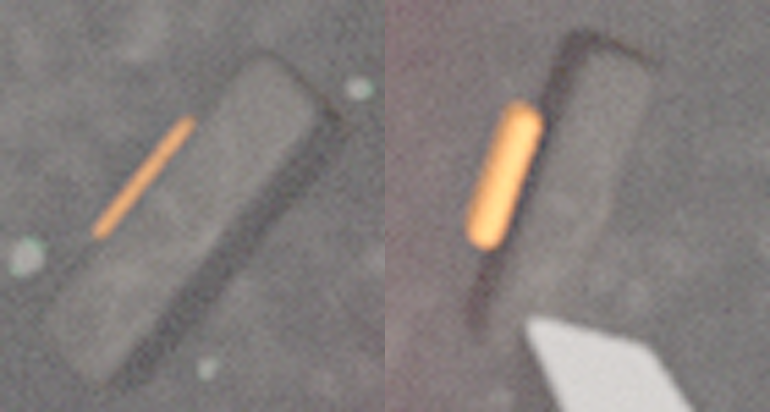

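```bash
python3 - <<'E'
from h import *
import pickle
np.set_printoptions(precision=4,suppress=True)
o,p,w=pickle.load(open('w1.pkl','rb'))
A=np.array([plane(p,140+x/5.5,45+y/5.5,.026) for x,y in((262,52),(322,102),(108,380),(48,325))])
L=[np.linalg.norm(A[i]-A[(i+1)%4]) for i in range(4)]
d=(A[0]+A[1]-A[2]-A[3])[:2];print(A,'c',A.mean(0),L,np.degrees(np.arctan2(d[1],d[0])))
B=lambda x,y,z:plane(p,310+(x-385)/5.5,180+y/5.5,z)
print('B',B(588,42,.026),B(658,68,.026),B(515,305,.026),'clip outer',B(510,103,.012),B(468,230,.012),B(545,115,.012),B(500,248,.012))
E
```

```text
[[ 0.453  -0.1579  0.026 ]
 [ 0.4634 -0.1664  0.026 ]
 [ 0.4198 -0.2152  0.026 ]
 [ 0.4094 -0.2053  0.026 ]] c [ 0.4364 -0.1862  0.026 ] [np.float64(0.013382559505464365), np.float64(0.06549356225995569), np.float64(0.014378680454232417), np.float64(0.06437906291437422)] 47.82092828804533
B [ 0.6187 -0.2928  0.026 ] [ 0.6329 -0.2981  0.026 ] [ 0.6061 -0.348   0.026 ] clip outer [ 0.6056 -0.3082  0.012 ] [ 0.5977 -0.3358  0.012 ] [ 0.6131 -0.3108  0.012 ] [ 0.6046 -0.3398  0.012 ]
```

Emit:
step_arm:
  motion: "60 0 2.84 -2.84 0 0 0; 60 0 2.85 -2.84 0 0 0; 60 0 2.85 -2.83 0 0 0; 60 0 2.86 -2.83 0 0 0; 60 1 0 0 0.1227 0 0; 60 1 0 0 0.1228 0 0; 60 1 0 0 0.1228 0 0; 60 1 0 0 0.1227 0 0; 60 1 0 0 0.1228 0 0; 60 1 0 0 0.1227 0 0; 60 0 0 0 0 0 0; 60 0 0 0 0 0 0; 60 0 0 0 0 0 0"

```text
time: 2.3
tool_pos: [0.437, -0.1855, 0.1654]
ee_rot: [0.295, 1.569, -0.438]
wrist_force: [-0.2, 0.3, 0.0]
width: 0.0567
```

```bash
python3 - <<'E'
from h import *
import cv2,pickle
o=robot.get_obs();p=camera_params('wrist');w=snapshot('wrist');pickle.dump((o,p,w),open('w2.pkl','wb'))
print(o['tool_pos'],o['ee_rot'],proj(p,[.4364,-.1862,.026]))
g=lambda im:np.clip(255*(im/255.)**.5,0,255).astype(np.uint8)
cv2.imwrite('pics/w2.png',g(w[:,:,::-1]))
E
```

```text
[ 0.43698437 -0.18546262  0.16536853] [ 0.29504429  1.56933636 -0.43759838] [283.43848681 206.43332314]
```

View pics/w2.png

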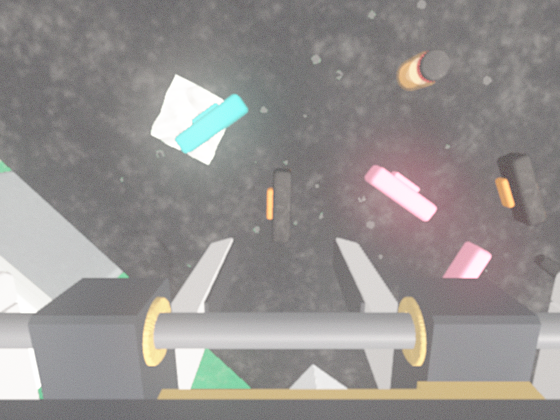

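Emit:
step_arm:
  motion: "60 4 0 0 0 0 0; 60 4 0 0 0 0 0; 60 3 0 0 0 0 0; 60 1.6 0 0 0 0 0; 60 0.6 0 0 0 0 0; 60 0 0 0 0 0 0; 60 0 0 0 0 0 0"

```text
time: 2.93
tool_pos: [0.4377, -0.1865, 0.0339]
ee_rot: [0.241, 1.568, -0.495]
wrist_force: [0.2, -0.1, 0.6]
width: 0.0562
```

```bash
python3 - <<'E'
from h import *
import cv2,pickle
np.set_printoptions(precision=4,suppress=True)
o,p,w=pickle.load(open('w2.pkl','rb'))
g=lambda im:np.clip(255*(im/255.)**.5,0,255).astype(np.uint8)
cv2.imwrite('pics/w2B.png',g(cv2.resize(w[140:240,480:560],None,fx=6,fy=6,interpolation=cv2.INTER_CUBIC)[:,:,::-1]))
cv2.imwrite('pics/sd2.png',g(cv2.resize(snapshot('side')[200:320,200:340],None,fx=5,fy=5,interpolation=cv2.INTER_CUBIC)[:,:,::-1]))
E
```

```text
(no output)
```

View pics/w2B.png

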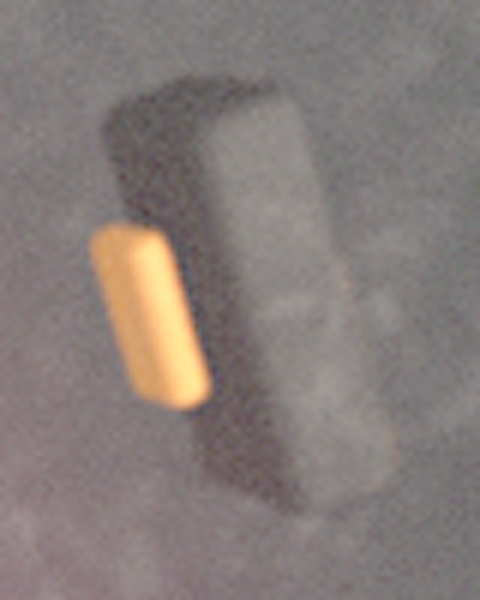

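View pics/sd2.png

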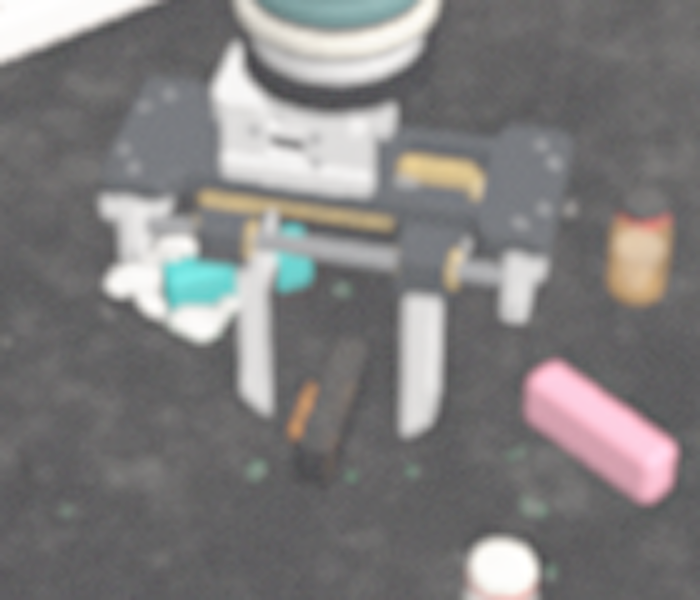

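The fingers straddle cassette A, with the clip on the left and the tips above it. I'm closing on it and lifting.

Emit:
step_arm:
  motion: "0 0.1 0 0 0 0 0; 0 0 0 0 0 0 0; 0 0 0 0 0 0 0; 0 0 0 0 0 0 0; 0 0 0 0 0 0 0; 0 0 0 0 0 0 0; 0 0 0 0 0 0 0; 0 0 0 0 0 0 0; 0 -1 0 0 0 0 0; 0 -3 0 0 0 0 0; 0 -3 0 0 0 0 0; 0 0 0 0 0 0 0"

```text
time: 3.98
tool_pos: [0.4403, -0.1881, 0.1085]
ee_rot: [0.224, 1.558, -0.512]
wrist_force: [0.9, 0.0, 0.5]
width: 0.0177
```

```bash
python3 - <<'E'
from h import *
import cv2,pickle
np.set_printoptions(precision=4,suppress=True)
o,p,w=pickle.load(open('w2.pkl','rb'))
A=np.array([plane(p,480+x/6,140+y/6,.026) for x,y in((208,130),(298,95),(395,480),(305,515))])
L=[np.linalg.norm(A[i]-A[(i+1)%4]) for i in range(4)]
d=(A[0]+A[1]-A[2]-A[3])[:2];print(A,'c',A.mean(0),L,np.degrees(np.arctan2(d[1],d[0])))
# chute lower/upper from scene + side (pics ch1, x4)
s=camera_params('scene');q=camera_params('side')
S=lambda x,y:(240+x/4,80+y/4);D=lambda x,y:(165+(x-400)/4,110+y/4)
print('orange top low end',tri(s,S(155,205),q,D(485,292)))
print('grey low end',tri(s,S(138,246),q,D(515,328)))
w=snapshot('wrist');cv2.imwrite('pics/w3.png',w[:,:,::-1])
d=snapshot('side');cv2.imwrite('pics/sd3.png',d[:,:,::-1])
E
```

```text
[[ 0.6195 -0.2951  0.026 ]
 [ 0.6324 -0.2997  0.026 ]
 [ 0.6117 -0.3617  0.026 ]
 [ 0.5981 -0.3571  0.026 ]] c [ 0.6154 -0.3284  0.026 ] [np.float64(0.013677558699068268), np.float64(0.06534745357783676), np.float64(0.01434618153821448), np.float64(0.06562021994248962)] 71.26687305980698
orange top low end (array([0.4017, 0.2051, 0.0563]), np.float64(0.004385631289153999))
grey low end (array([0.4081, 0.1695, 0.0459]), np.float64(0.004743316596204811))
```

View pics/w3.png

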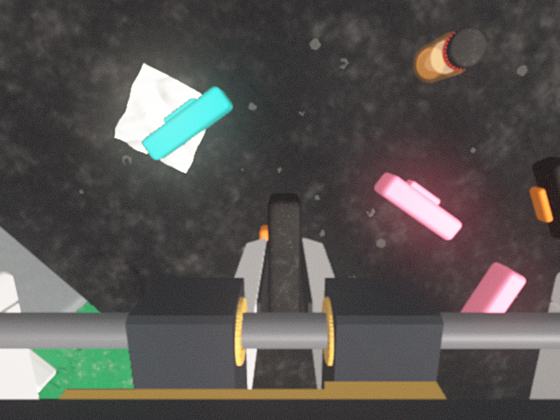

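View pics/sd3.png

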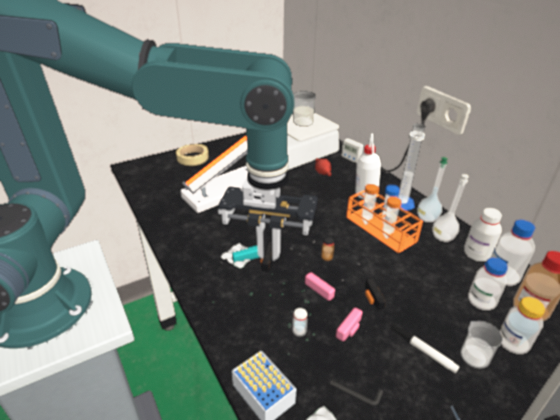

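Cassette A is gripped (17.7 mm wide) and lifted. B's block centre is at (0.615,-0.328), with its long axis at 71°. I'm moving to a look pose over the lower end of the chute.

Emit:
step_arm:
  motion: "0 -3 0 0 0.1256 0 0; 0 -3 0 0 0.1256 0 0; 0 -3 0 0 0.1256 0 0; 0 -3 0 0 0.1256 0 0; 0 -3 0 0 0.1256 0 0; 0 0 0.6 -3.94 0 0 0; 0 0 0.6 -3.94 0 0 0; 0 0 0.6 -3.94 0 0 0; 0 0 0.6 -3.94 0 0 0; 0 0 0.6 -3.94 0 0 0; 0 0 0.6 -3.94 0 0 0; 0 0 0.6 -3.94 0 0 0; 0 0 0.6 -3.94 0 0 0; 0 0 0.6 -3.94 0 0 0; 0 0 0 0 0 0 0; 0 0 0 0 0 0 0; 0 0 0 0 0 0 0"

```text
time: 5.5
tool_pos: [0.4152, 0.1718, 0.2501]
ee_rot: [-1.241, 1.568, -2.602]
wrist_force: [-1.3, -0.5, -0.3]
width: 0.0176
```

```bash
python3 - <<'E'
from h import *
import cv2,pickle
o=robot.get_obs();p=camera_params('wrist');w=snapshot('wrist');pickle.dump((o,p,w),open('w4.pkl','wb'))
cv2.imwrite('pics/w4.png',w[:,:,::-1])
E
```

```text
(no output)
```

View pics/w4.png

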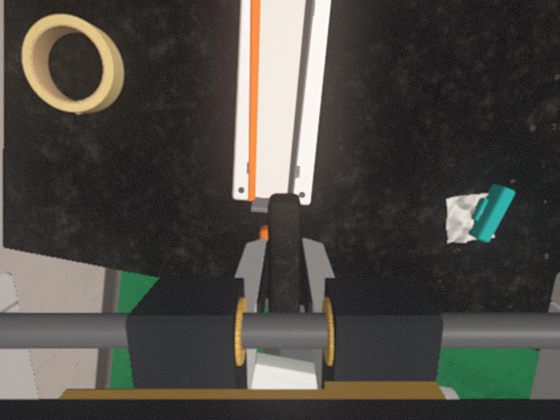

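The chute is nearly vertical in this image: stop at about (270,205), orange wall at x≈255, grey wall at x≈300. The upper end is out of view, so I'll move 12 cm uphill.

Emit:
step_arm:
  motion: "0 0 4 0 0 0 0; 0 0 4 0 0 0 0; 0 0 4 0 0 0 0; 0 0 0 0 0 0 0; 0 0 0 0 0 0 0; 0 0 0 0 0 0 0"

```text
time: 6.05
tool_pos: [0.5331, 0.1953, 0.2508]
ee_rot: [-1.446, 1.569, -2.811]
wrist_force: [-1.3, -1.0, -0.5]
width: 0.0174
```

```bash
python3 - <<'E'
from h import *
import cv2,pickle
o=robot.get_obs();p=camera_params('wrist');w=snapshot('wrist');pickle.dump((o,p,w),open('w5.pkl','wb'))
print(o['tool_pos'])
cv2.imwrite('pics/w5.png',w[:,:,::-1])
o,p,v=pickle.load(open('w4.pkl','rb'))
f=lambda im,x,y,ww,h,k:cv2.resize(im[y:y+h,x:x+ww],None,fx=k,fy=k,interpolation=cv2.INTER_CUBIC)[:,:,::-1]
g=lambda im:np.clip(255*(im/255.)**1.5,0,255).astype(np.uint8)
cv2.imwrite('pics/w45.png',g(np.hstack([f(v,225,110,110,110,3.6),f(w,225,0,110,110,3.6)])))
E
```

```text
[0.53313101 0.19526027 0.25080733]
```

View pics/w5.png

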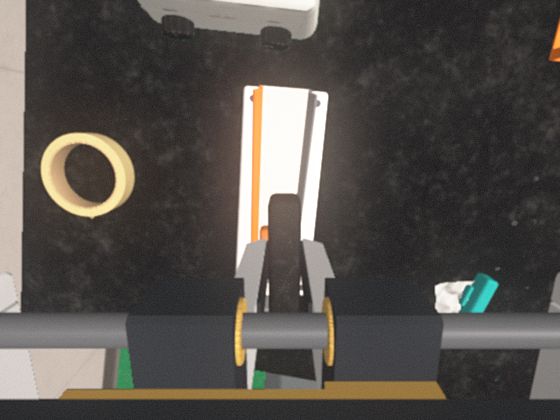

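View pics/w45.png

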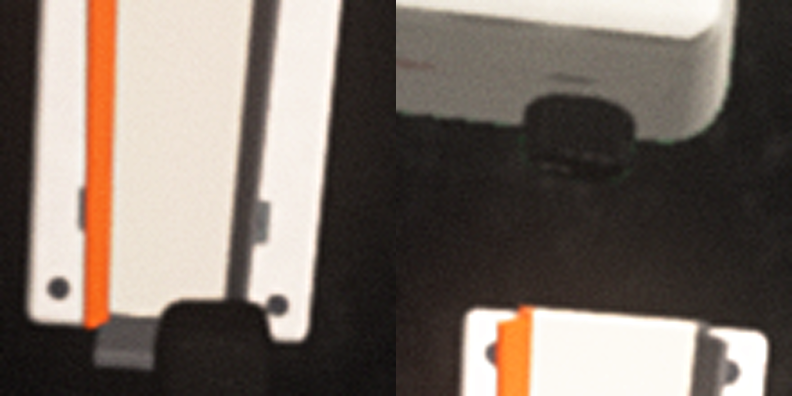

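```bash
python3 - <<'E'
import cv2,numpy as np
d=cv2.imread('pics/sd1.png')
a=cv2.resize(d[170:200,175:215],None,fx=10,fy=10,interpolation=cv2.INTER_CUBIC)
b=cv2.resize(d[122:152,235:275],None,fx=10,fy=10,interpolation=cv2.INTER_CUBIC)
cv2.imwrite('pics/ends.png',np.clip(255*(np.hstack([a,b])/255.)**1.5,0,255))
E
```

```text
[ WARN:0@0.064] global loadsave.cpp:1063 imwrite_ Unsupported depth image for selected encoder is fallbacked to CV_8U.
```

View pics/ends.png

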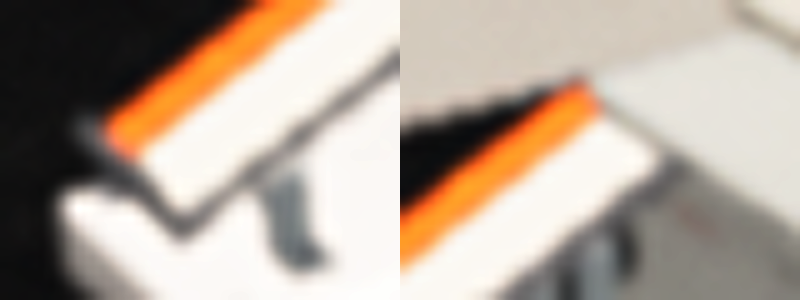

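```bash
python3 - <<'E'
from h import *
import pickle
np.set_printoptions(precision=4,suppress=True)
q=camera_params('side')
_,p4,_=pickle.load(open('w4.pkl','rb'));_,p5,_=pickle.load(open('w5.pkl','rb'))
W4=lambda x,y:(225+x/3.6,110+y/3.6);W5=lambda x,y:(225+(x-396)/3.6,y/3.6)
Lf=tri(p4,W4(108,320),q,(188.8,186));Lt=tri(p4,W4(86,328),q,(185.5,183))
Uf=tri(p5,W5(530,308),q,(255.8,133.8));Ut=tri(p5,W5(499,322),q,(253.3,130.2))
print(Lf,Lt,Uf,Ut)
for a,b in((Lf,Uf),(Lt,Ut)):
    d=b[0]-a[0];n=np.linalg.norm(d);print(n,np.degrees(np.arcsin(d[2]/n)),np.degrees(np.arctan2(d[1],d[0])))
print('upper floor width by z');
for z in(.12,.13,.14,.15):
    a=plane(p5,*W5(530,308),z);b=plane(p5,*W5(697,322),z);print(z,a,b,np.linalg.norm(a-b))
for z in(.03,.04,.05,.06):
    a=plane(p4,*W4(108,318),z);b=plane(p4,*W4(228,308),z);print(z,a,b,np.linalg.norm(a-b))
for z in(.04,.05,.06):
    a=plane(p4,*W4(112,150),z+.02);b=plane(p4,*W4(241,150),z+.02);print(z,a,b,np.linalg.norm(a-b))
E
```

```text
(array([0.4044, 0.1998, 0.0474]), np.float64(0.0059971821961877754)) (array([0.4004, 0.2065, 0.0543]), np.float64(0.00221784513427857)) (array([0.6308, 0.232 , 0.1341]), np.float64(0.0017472634709819123)) (array([0.6256, 0.237 , 0.1445]), np.float64(0.0017622611416769156))
0.24453303764857962 20.764272461578926 8.091722378898172
0.244557551175346 21.629285644457198 7.7288026374803716
upper floor width by z
0.12 [0.6315 0.2336 0.12  ] [0.6364 0.1952 0.12  ] 0.03866639300398596
0.13 [0.6304 0.2327 0.13  ] [0.6352 0.1957 0.13  ] 0.03733548623854075
0.14 [0.6294 0.2319 0.14  ] [0.634  0.1962 0.14  ] 0.03600457947309554
0.15 [0.6284 0.2311 0.15  ] [0.6328 0.1967 0.15  ] 0.03467367270765032
0.03 [0.3984 0.2019 0.03  ] [0.4098 0.1643 0.03  ] 0.03934936321472484
0.04 [0.4006 0.2015 0.04  ] [0.4117 0.1649 0.04  ] 0.038313351617924964
0.05 [0.4028 0.2011 0.05  ] [0.4137 0.1654 0.05  ] 0.037277340021125045
0.06 [0.4051 0.2007 0.06  ] [0.4156 0.166  0.06  ] 0.03624132842432522
0.04 [0.4543 0.2089 0.06  ] [0.4622 0.1722 0.06  ] 0.03751466721665661
0.05 [0.4551 0.2083 0.07  ] [0.4628 0.1726 0.07  ] 0.03644225536046047
0.06 [0.456  0.2076 0.08  ] [0.4634 0.173  0.08  ] 0.03536984350426435
```

Both views agree. The chute yaw is about 8°, its slope about 22° and its length 244.5 mm (given: 245). The loading point is about (0.586, 0.208, 0.118). Next I'll compute the turn and shift.

```bash
cat >> h.py <<'E'
from scipy.spatial.transform import Rotation as Ro
CL=np.array([.586,.208,.118]);ya=np.radians(8.);sl=np.radians(22.)
cx=np.array([np.cos(sl)*np.cos(ya),np.cos(sl)*np.sin(ya),np.sin(sl)]);cy=np.array([-np.sin(ya),np.cos(ya),0]);cz=np.cross(cx,cy)
Rc=np.stack([cx,cy,cz],1)
RT=np.stack([-cz,cx,-cy],1)  # tool target
def goal(P,Rt,P0=None,R0=None):
    o=robot.get_obs();P0=o['tool_pos'] if P0 is None else P0;R0=Ro.from_euler('xyz',o['ee_rot']).as_matrix() if R0 is None else R0
    print('shift cm in present tool',100*R0.T@(P-P0),'in target tool',100*Rt.T@(P-P0),'rotvec',Ro.from_matrix(R0.T@Rt).as_rotvec())
def down(yaw): # tool z at yaw
    z=np.array([np.cos(yaw),np.sin(yaw),0]);x=np.array([0,0,-1.]);return np.stack([x,np.cross(z,x),z],1)
E
python3 - <<'E'
from h import *
np.set_printoptions(precision=4,suppress=True)
P=CL+cz*(.033+.03)-.003*cy;print(P);goal(P,RT)
E
```

```text
[0.563  0.2017 0.1764]
shift cm in present tool [7.5497 3.0908 0.024 ] in target tool [ 8.1558  0.0329 -0.1844] rotvec [ 0.0668 -0.0129  0.3838]
```

Emit:
step_arm:
  motion: "0 0 0 0 0.0167 -0.0032 0.096; 0 0 0 0 0.0167 -0.0032 0.096; 0 0 0 0 0.0167 -0.0032 0.096; 0 0 0 0 0.0167 -0.0032 0.096; 0 2.5 0 -0.1 0 0 0; 0 3 0 -0.1 0 0 0; 0 2.6 0 0 0 0 0; 0 0 0 0 0 0 0; 0 0 0 0 0 0 0; 0 0 0 0 0 0 0"

```text
time: 6.93
tool_pos: [0.563, 0.2031, 0.1791]
ee_rot: [1.572, 1.183, 0.143]
wrist_force: [-0.1, 0.4, 0.6]
width: 0.0177
```

```bash
python3 - <<'E'
from h import *
import cv2,pickle
np.set_printoptions(precision=4,suppress=True)
P=CL+cz*(.033)-.003*cy;goal(P,RT)
w=snapshot('wrist');d=snapshot('side')
cv2.imwrite('pics/w6.png',w[:,:,::-1]);cv2.imwrite('pics/sd6.png',cv2.resize(d[60:210,160:340],None,fx=4,fy=4,interpolation=cv2.INTER_CUBIC)[:,:,::-1])
E
```

```text
shift cm in present tool [ 3.2478 -0.1286  0.1422] in target tool [ 3.2484 -0.1158  0.1383] rotvec [ 0.0014 -0.0013 -0.0039]
```

View pics/w6.png

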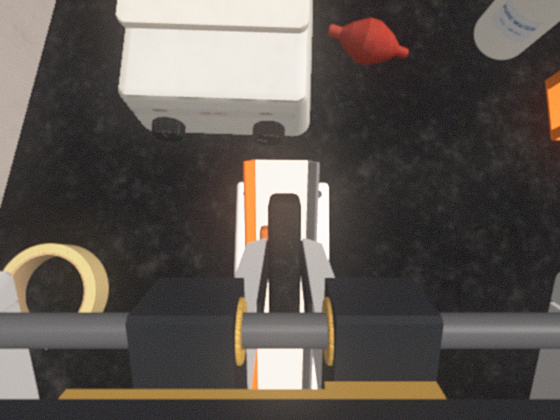

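View pics/sd6.png

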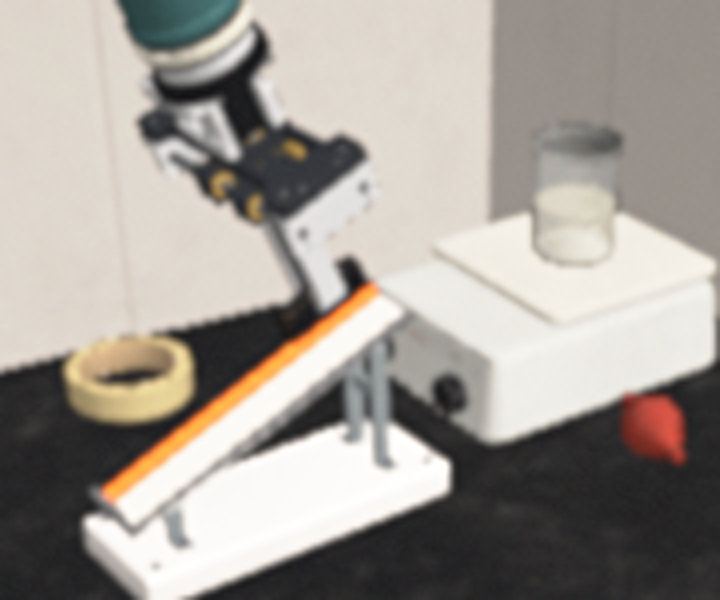

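```bash
python3 - <<'E'
from h import *
np.set_printoptions(precision=1,suppress=True)
o=robot.get_obs();T=o['tool_pos'];R=Ro.from_euler('xyz',o['ee_rot']).as_matrix()
q=camera_params('side');z=lambda X:(proj(q,X)-[160,60])*4
print('TCP',z(T),'tip',z(T+.019*R[:,0]),'cass base uphill end',z(T+.033*R[:,0]+.035*R[:,1]),'downhill',z(T+.033*R[:,0]-.035*R[:,1]))
print('load',z(CL),'orange floor edge there',z(CL+.0175*cy),'top',z(CL+.0235*cy+.01*cz), 'grey',z(CL-.0175*cy))
for s in(-.195,.05):print(z(CL+s*cx+.0235*cy+.01*cz),z(CL+s*cx+.0175*cy),z(CL+s*cx-.0175*cy))
p=camera_params('wrist')
for s in(-.01,.05):
  print('wrist',proj(p,CL+s*cx+.0175*cy),proj(p,CL+s*cx-.0175*cy),proj(p,CL+s*cx+.0235*cy+.01*cz),proj(p,CL+s*cx-.0235*cy+.01*cz))
print(proj(p,T+.007*R[:,0]+.035*R[:,1]), proj(p,T+.033*R[:,0]+.035*R[:,1]))
E
```

```text
TCP [311.8 271.7] tip [321.8 292.6] cass base uphill end [367.  277.4] downhill [290.5 338.5]
load [341.8 343.6] orange floor edge there [327.6 334.3] top [317.9 320.8] grey [356.2 353.1]
[100.3 492.6] [111.1 506.1] [136.6 529.1]
[370.9 279. ] [380.4 292.5] [409.6 310.3]
wrist [257.1 245.1] [305.3 245.2] [247.3 249.9] [314.9 250.1]
wrist [255.6 161.7] [306.9 161.9] [245.1 163.1] [317.1 163.3]
[282.8 197.1] [282.9 188.4]
```

The projected chute edges agree with both pictures: upper end floor at wrist (255..307,161). The cassette is centred over the channel, so I'm lowering.

Emit:
step_arm:
  motion: "0 1.2 -0.1 0.14 0 0 0; 0 1 0 0 0 0 0; 0 0.5 0 0 0 0 0; 0 0.2 0 0 0 0 0; 0 0 0 0 0 0 0; 0 0 0 0 0 0 0"

```text
time: 7.53
tool_pos: [0.5728, 0.2033, 0.1494]
ee_rot: [1.571, 1.187, 0.142]
wrist_force: [-4.3, -2.2, 4.1]
width: 0.0175
```

```bash
python3 - <<'E'
from h import *
import cv2,pickle
np.set_printoptions(precision=4,suppress=True)
print(robot.get_obs()['wrist_force'])
P=CL+cz*(.033)-.003*cy;goal(P,RT)
w=snapshot('wrist');d=snapshot('side')
cv2.imwrite('pics/w7.png',w[:,:,::-1]);cv2.imwrite('pics/sd7.png',cv2.resize(d[100:190,180:300],None,fx=6,fy=6,interpolation=cv2.INTER_CUBIC)[:,:,::-1])
E
```

```text
[-4.2667 -2.2186  4.0561]
shift cm in present tool [0.1281 0.0902 0.0185] in target tool [0.1281 0.0902 0.0182] rotvec [ 0.0019 -0.0008  0.0003]
```

View pics/w7.png

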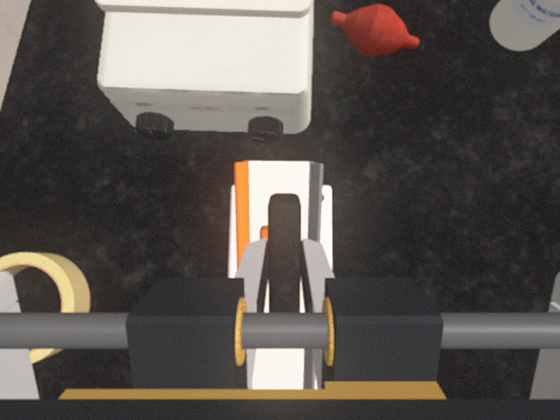

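View pics/sd7.png

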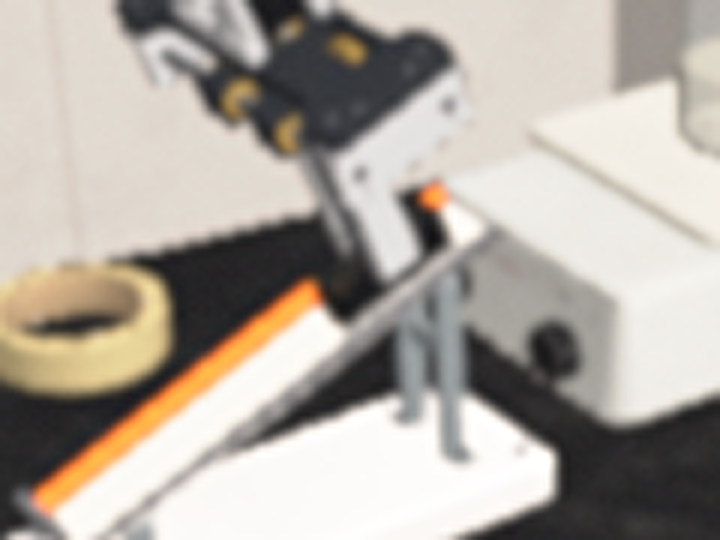

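The cassette is in the channel with its clip on the orange side. It is touching the floor with about 5 N, so I'm releasing and backing off.

Emit:
step_arm:
  motion: "0 -0.1 0 0 0 0 0; 40 0 0 0 0 0 0; 60 0 0 0 0 0 0; 60 0 0 0 0 0 0; 60 0 0 0 0 0 0; 60 0 0 0 0 0 0; 60 -2 0 0 0 0 0; 60 -4 0 0 0 0 0; 60 -4 0 0 0 0 0; 60 0 0 0 0 0 0; 60 0 0 0 0 0 0"

```text
time: 8.55
tool_pos: [0.5366, 0.1984, 0.2473]
ee_rot: [1.574, 1.179, 0.145]
wrist_force: [-0.8, 0.1, -1.2]
width: 0.0565
```

```bash
python3 - <<'E'
from h import *
import cv2,pickle
np.set_printoptions(precision=4,suppress=True)
w=snapshot('wrist');d=snapshot('side')
cv2.imwrite('pics/w8.png',w[:,:,::-1]);cv2.imwrite('pics/sd8.png',cv2.resize(d[100:220,170:300],None,fx=5,fy=5,interpolation=cv2.INTER_CUBIC)[:,:,::-1])
goal(np.array([.6154,-.3284,.20]),down(np.radians(71.3-90)))
E
```

```text
shift cm in present tool [ 4.0839 -1.0965 53.2292] in target tool [  4.198  -47.2739  24.4699] rotvec [-1.0886  0.2112 -0.3434]
```

View pics/w8.png

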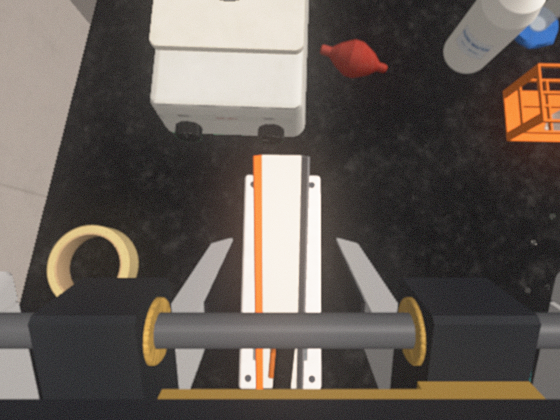

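View pics/sd8.png

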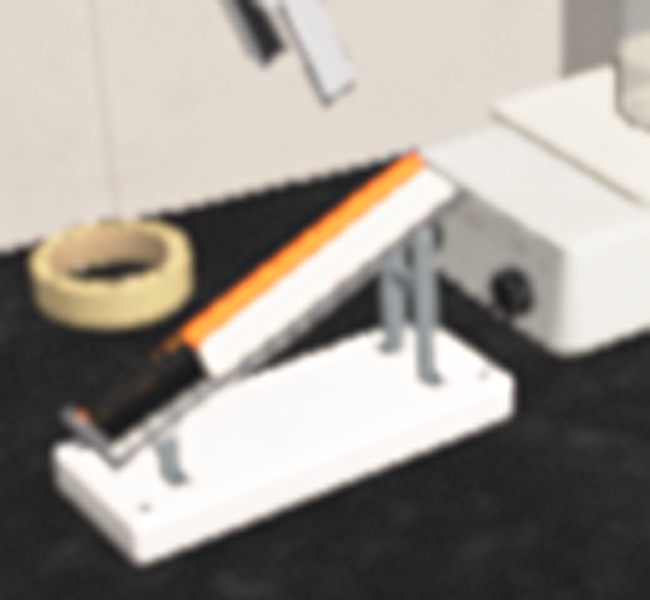

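Cassette A rests at the stop, standing, with its clip at the orange wall. Now to B: turn first, then travel.

Emit:
step_arm:
  motion: "60 0 0 0 -0.1089 0.0211 -0.0343; 60 0 0 0 -0.1089 0.0211 -0.0343; 60 0 0 0 -0.1089 0.0211 -0.0343; 60 0 0 0 -0.1089 0.0211 -0.0343; 60 0 0 0 -0.1089 0.0211 -0.0343; 60 0 0 0 -0.1089 0.0211 -0.0343; 60 0 0 0 -0.1089 0.0211 -0.0343; 60 0 0 0 -0.1089 0.0211 -0.0343; 60 0 0 0 -0.1088 0.0211 -0.0343; 60 0 0 0 -0.1088 0.0211 -0.0343"

```text
time: 9.48
tool_pos: [0.5351, 0.1974, 0.2397]
ee_rot: [-2.435, 1.565, -2.756]
wrist_force: [-0.4, -0.8, -1.3]
width: 0.0564
```

Emit:
step_arm:
  motion: "60 0 -3.15 1.63 0 0 0; 60 0 -3.15 1.63 0 0 0; 60 0 -3.15 1.63 0 0 0; 60 0 -3.15 1.63 0 0 0; 60 0 -3.15 1.63 0 0 0; 60 0 -3.15 1.63 0 0 0; 60 0 -3.15 1.63 0 0 0; 60 0 -3.15 1.63 0 0 0; 60 0 -3.15 1.63 0 0 0; 60 0 -3.15 1.63 0 0 0; 60 0 -3.15 1.63 0 0 0; 60 0 -3.15 1.63 0 0 0; 60 1 -3.15 1.63 0 0 0; 60 2 -3.15 1.63 0 0 0; 60 1 -3.15 1.63 0 0 0; 60 0 0 0 0 0 0; 60 0 0 0 0 0 0; 60 0 0 0 0 0 0"

```text
time: 10.98
tool_pos: [0.6153, -0.3274, 0.2004]
ee_rot: [2.375, 1.567, 2.049]
wrist_force: [-0.1, -0.2, 0.3]
width: 0.0564
```

```bash
python3 - <<'E'
from h import *
import cv2,pickle
np.set_printoptions(precision=4,suppress=True)
goal(np.array([.6154,-.3284,.033]),down(np.radians(71.3-90)))
o=robot.get_obs();p=camera_params('wrist');w=snapshot('wrist');pickle.dump((o,p,w),open('w9.pkl','wb'))
print(proj(p,[.6154,-.3284,.026]))
g=lambda im:np.clip(255*(im/255.)**.5,0,255).astype(np.uint8)
cv2.imwrite('pics/w9.png',g(w[:,:,::-1]))
cv2.imwrite('pics/w9z.png',g(cv2.resize(w[130:260,230:340],None,fx=5,fy=5,interpolation=cv2.INTER_CUBIC)[:540,:,::-1]))
E
```

```text
shift cm in present tool [16.741  -0.13    0.0799] in target tool [16.7415 -0.0898  0.0381] rotvec [-0.0001 -0.0025 -0.0024]
[284.6985 198.9922]
```

View pics/w9.png

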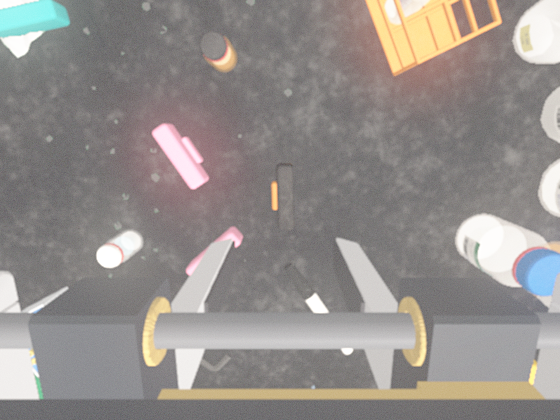

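View pics/w9z.png

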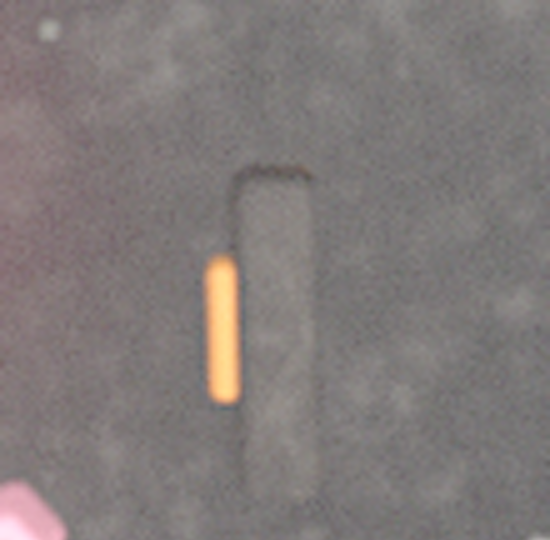

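```bash
python3 - <<'E'
from h import *
import pickle
np.set_printoptions(precision=4,suppress=True)
o,p,w=pickle.load(open('w9.pkl','rb'))
A=np.array([plane(p,230+x/5,130+y/5,.026) for x,y in((242,182),(314,182),(319,495),(247,495))])
d=(A[0]+A[1]-A[2]-A[3])[:2];print(A.mean(0),np.degrees(np.arctan2(d[1],d[0])),np.linalg.norm(d)/2,np.linalg.norm(A[0]-A[1]))
a=np.arctan2(d[1],d[0]);goal(np.r_[A.mean(0)[:2],.033],down(a-np.pi/2))
E
```

```text
[ 0.617  -0.3283  0.026 ] 72.3124360732198 0.0661061998243446 0.014565308280480095
shift cm in present tool [16.9038 -0.1249  0.1562] in target tool [16.904  -0.0984  0.1541] rotvec [-0.0166 -0.     -0.0017]
```

Emit:
step_arm:
  motion: "50 4 -0.1 0.15 -0.0166 0 0; 50 4 0 0 0 0 0; 50 4 0 0 0 0 0; 50 3 0 0 0 0 0; 50 1.3 0 0 0 0 0; 50 0.5 0 0 0 0 0; 50 0 0 0 0 0 0; 50 0 0 0 0 0 0"

```text
time: 11.7
tool_pos: [0.6188, -0.3297, 0.0379]
ee_rot: [-0.069, 1.565, -0.378]
wrist_force: [0.5, -1.2, 1.0]
width: 0.0469
```

```bash
python3 - <<'E'
from h import *
import cv2
g=lambda im:np.clip(255*(im/255.)**.5,0,255).astype(np.uint8)
goal(np.r_[.617,-.3283,.033],down(np.radians(72.3-90)))
cv2.imwrite('pics/sd10.png',g(cv2.resize(snapshot('side')[220:340,300:440],None,fx=5,fy=5,interpolation=cv2.INTER_CUBIC)[:,:,::-1]))
E
```

```text
shift cm in present tool [ 0.48650597  0.07602793 -0.21252518] in target tool [ 0.48779548  0.07579576 -0.2096326 ] rotvec [0.00014901 0.00596096 0.00041202]
```

View pics/sd10.png

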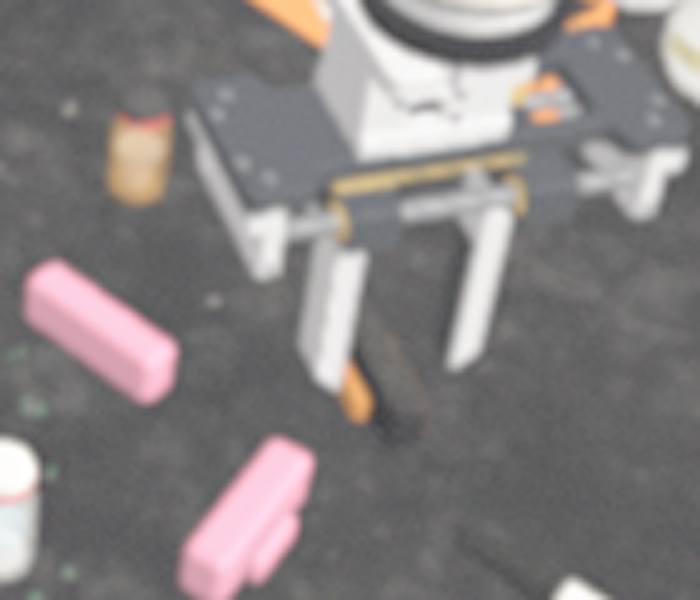

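The fingers straddle cassette B. I'll correct slightly, close and lift.

Emit:
step_arm:
  motion: "50 0.45 0 -0.15 0 0 0; 50 0 0 0 0 0 0; 50 0 0 0 0 0 0; 0 0 0 0 0 0 0; 0 0 0 0 0 0 0; 0 0 0 0 0 0 0; 0 0 0 0 0 0 0; 0 0 0 0 0 0 0; 0 0 0 0 0 0 0; 0 0 0 0 0 0 0"

```text
time: 12.58
tool_pos: [0.6162, -0.3292, 0.031]
ee_rot: [0.129, 1.568, -0.18]
wrist_force: [0.1, 0.0, 2.7]
width: 0.0178
```

Emit:
step_arm:
  motion: "0 -1 0 0 0 0 0; 0 -3 0 0 0 0 0; 0 -4 0 0 0 0 0; 0 -4 0 0 0 0 0; 0 -4 0 0 0 0 0; 0 -4 0 0 0 0 0; 0 -1.5 0 0 0 0 0; 0 0 0 0 0 0 0; 0 0 0 0 0 0 0"

```text
time: 13.33
tool_pos: [0.6155, -0.329, 0.2462]
ee_rot: [0.084, 1.568, -0.226]
wrist_force: [-0.7, 0.5, -0.6]
width: 0.0178
```

```bash
python3 - <<'E'
from h import *
import cv2
np.set_printoptions(precision=4,suppress=True)
P=CL+cz*(.033+.08)-.003*cy;goal(P,RT)
cv2.imwrite('pics/w11.png',snapshot('wrist')[:,:,::-1])
E
```

```text
shift cm in present tool [  2.2862  48.1437 -22.8594] in target tool [  2.2936  -0.5764 -53.2917] rotvec [ 1.1075 -0.2127  0.3408]
```

View pics/w11.png

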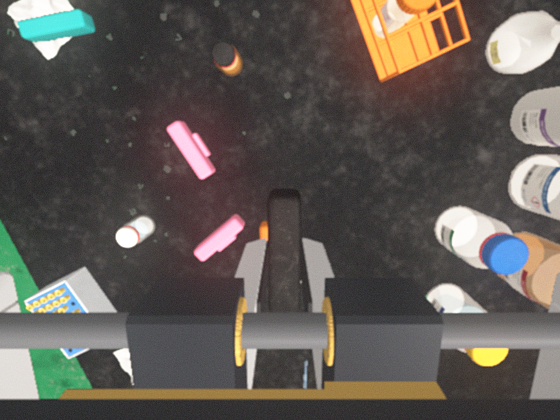

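Emit:
step_arm:
  motion: "0 0 1.6 -0.76 0 0 0; 0 0 3.2 -1.52 0 0 0; 0 0 3.2 -1.52 0 0 0; 0 0 3.2 -1.52 0 0 0; 0 0 3.2 -1.52 0 0 0; 0 0 3.2 -1.52 0 0 0; 0 0 3.2 -1.52 0 0 0; 0 0 3.2 -1.52 0 0 0; 0 0 3.2 -1.52 0 0 0; 0 0 3.2 -1.52 0 0 0; 0 0 3.2 -1.52 0 0 0; 0 0 3.2 -1.52 0 0 0; 0 0 3.2 -1.52 0 0 0; 0 0 3.2 -1.52 0 0 0; 0 0 3.2 -1.52 0 0 0; 0 0 1.6 -0.8 0 0 0; 0 0 0 0 0 0 0"

```text
time: 14.8
tool_pos: [0.5415, 0.2013, 0.241]
ee_rot: [-2.847, 1.565, 3.132]
wrist_force: [0.1, -0.5, -0.8]
width: 0.0178
```

Emit:
step_arm:
  motion: "0 0 0 0 0.1107 -0.0213 0.0341; 0 0 0 0 0.1107 -0.0213 0.0341; 0 0 0 0 0.1107 -0.0213 0.0341; 0 0 0 0 0.1107 -0.0213 0.0341; 0 0 0 0 0.1107 -0.0213 0.0341; 0 0 0 0 0.1107 -0.0213 0.0341; 0 0 0 0 0.1107 -0.0213 0.0341; 0 0 0 0 0.1107 -0.0213 0.0341; 0 0 0 0 0.1107 -0.0213 0.0341; 0 0 0 0 0.1107 -0.0213 0.0341; 0 0 0 0 0 0 0; 0 0 0 0 0 0 0; 0 0 0 0 0 0 0"

```text
time: 15.88
tool_pos: [0.5438, 0.1971, 0.2437]
ee_rot: [1.57, 1.191, 0.141]
wrist_force: [0.3, -0.4, -0.9]
width: 0.0177
```

```bash
python3 - <<'E'
from h import *
import cv2
np.set_printoptions(precision=4,suppress=True)
P=CL+cz*(.032)-.003*cy;goal(P,RT)
E
```

```text
shift cm in present tool [10.0798 -0.648  -0.1875] in target tool [10.0769 -0.6903 -0.1913] rotvec [ 0.0021 -0.0005  0.0042]
```

Lowering to about 3 cm above the floor first, then a check.

Emit:
step_arm:
  motion: "0 2 -0.3 -0.1 0 0 0; 0 3 -0.35 -0.1 0 0 0; 0 2 0 0 0 0 0; 0 0 0 0 0 0 0; 0 0 0 0 0 0 0; 0 0 0 0 0 0 0"

```text
time: 16.38
tool_pos: [0.5645, 0.2026, 0.1792]
ee_rot: [1.573, 1.186, 0.143]
wrist_force: [-0.4, 0.4, -0.6]
width: 0.0178
```

```bash
python3 - <<'E'
from h import *
import cv2
np.set_printoptions(precision=4,suppress=True)
P=CL+cz*(.032)-.003*cy;goal(P,RT)
cv2.imwrite('pics/w12.png',snapshot('wrist')[:,:,::-1])
d=snapshot('side');cv2.imwrite('pics/sd12.png',cv2.resize(d[100:220,170:300],None,fx=5,fy=5,interpolation=cv2.INTER_CUBIC)[:,:,::-1])
E
```

```text
shift cm in present tool [ 3.3043 -0.252   0.0646] in target tool [ 3.3045 -0.2504  0.0608] rotvec [ 0.0003 -0.0011 -0.0005]
```

View pics/w12.png

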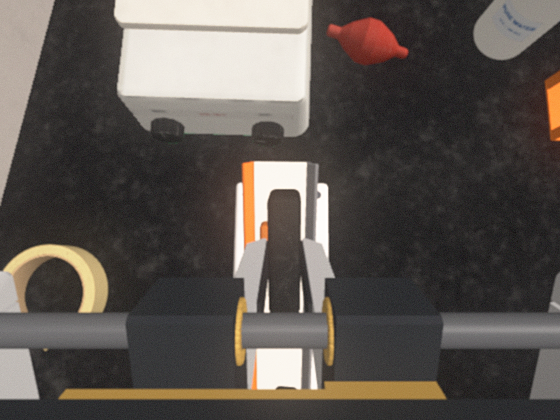

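View pics/sd12.png

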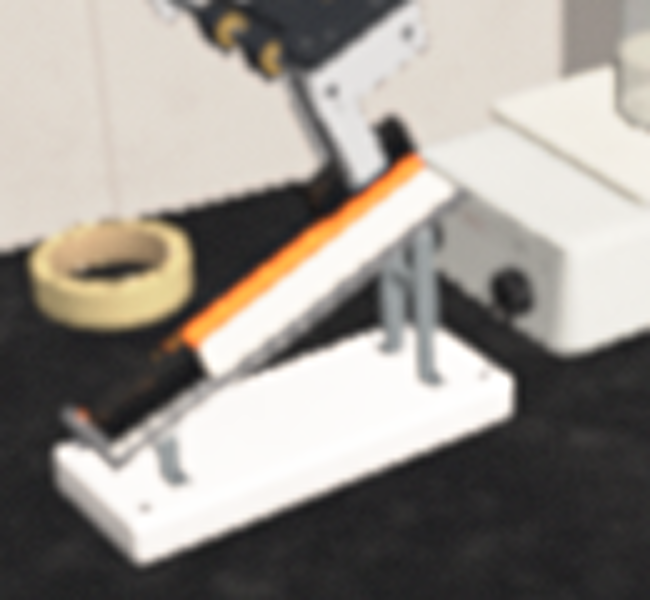

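Emit:
step_arm:
  motion: "0 1.2 -0.2 0.06 0 0 0; 0 1 0 0 0 0 0; 0 0.6 0 0 0 0 0; 0 0.2 0 0 0 0 0; 0 0 0 0 0 0 0; 0 0 0 0 0 0 0"

```text
time: 16.98
tool_pos: [0.5729, 0.2034, 0.1489]
ee_rot: [1.573, 1.189, 0.143]
wrist_force: [-1.4, 0.2, 0.3]
width: 0.0179
```

```bash
python3 - <<'E'
from h import *
import cv2
np.set_printoptions(precision=4,suppress=True)
P=CL+cz*(.032)-.003*cy;goal(P,RT)
cv2.imwrite('pics/w13.png',snapshot('wrist')[:,:,::-1])
E
```

```text
shift cm in present tool [0.1758 0.1043 0.0283] in target tool [0.176  0.104  0.0281] rotvec [ 0.0001 -0.0011  0.0017]
```

View pics/w13.png

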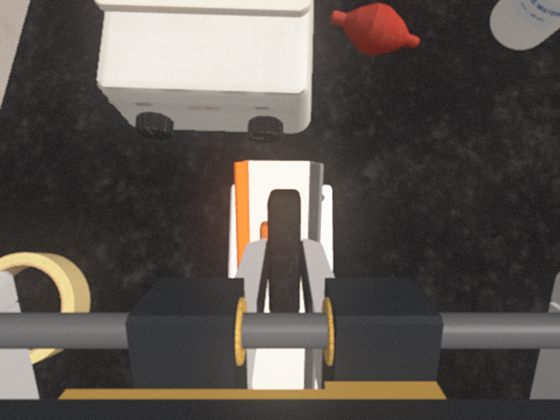

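Cassette B is in the channel, within about 1–2 mm of the floor, with its clip at the orange wall. Releasing and backing off.

Emit:
step_arm:
  motion: "0 0.1 0 0 0 0 0; 0 0 0 0 0 0 0; 40 -0.1 0 0 0 0 0; 60 0 0 0 0 0 0; 60 0 0 0 0 0 0; 60 0 0 0 0 0 0; 60 0 0 0 0 0 0; 60 -2 0 0 0 0 0; 60 -4 0 0 0 0 0; 60 -4 0 0 0 0 0; 60 -3 0 0 0 0 0; 60 0 0 0 0 0 0; 60 0 0 0 0 0 0; 60 0 0 0 0 0 0; 60 0 0 0 0 0 0; 60 0 0 0 0 0 0"

```text
time: 18.37
tool_pos: [0.5244, 0.1963, 0.267]
ee_rot: [1.572, 1.192, 0.141]
wrist_force: [0.1, 0.7, -0.7]
width: 0.0564
```

```bash
python3 - <<'E'
from h import *
import cv2
a=snapshot('side');b=snapshot('scene')
f=lambda im,x,y,ww,h,k:cv2.resize(im[y:y+h,x:x+ww],None,fx=k,fy=k,interpolation=cv2.INTER_CUBIC)[:,:,::-1]
cv2.imwrite('pics/fin.png',np.hstack([f(a,170,100,100,130,4),f(b,250,100,90,130,4)]))
cv2.imwrite('pics/finside.png',a[:,:,::-1])
q=camera_params('side')
for x,e in((-.16,'A'),(-.09,'B')):
  for s in(-.035,.035): print(e,(proj(q,CL+(x+s)*cx-.003*cy+.026*cz)-[170,100])*4)
E
```

```text
A [ 68.76802492 334.0150262 ]
A [150.8429985  269.11241679]
B [150.8429985  269.11241679]
B [230.45745294 206.15551758]
```

View pics/fin.png

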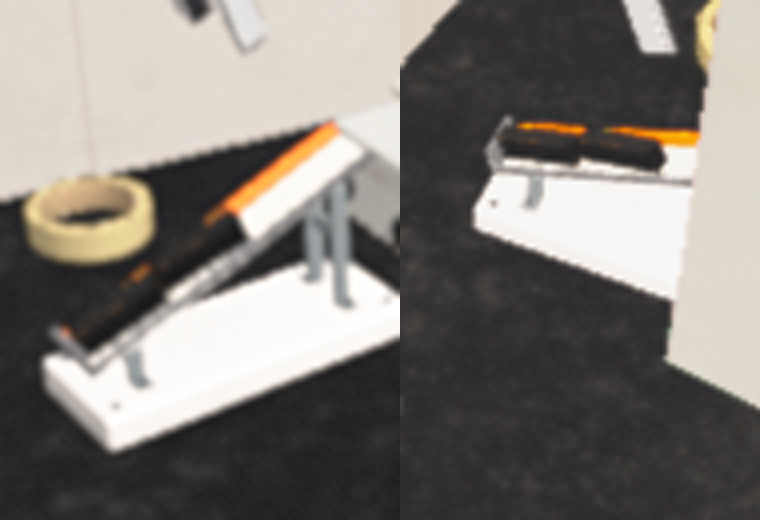

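View pics/finside.png

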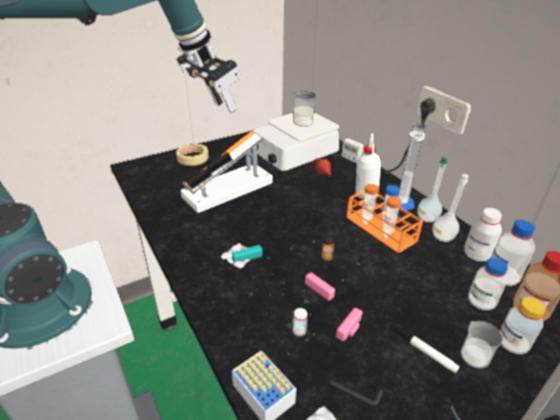

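Both look queued at the stop, and the bottle is unmoved at side (327,252). One closer look from the wrist camera before handing in.

Emit:
step_arm:
  motion: "60 -2 -4 0 0 0 0; 60 -2 -4 0 0 0 0; 60 -2 -4 0 0 0 0; 60 0 -4 0 0 0 0; 60 0 0 0 0 0 0; 60 0 0 0 0 0 0; 60 0 0 0 0 0 0"

```text
time: 19.05
tool_pos: [0.3654, 0.1741, 0.2654]
ee_rot: [1.574, 1.187, 0.143]
wrist_force: [-0.1, -0.3, -0.1]
width: 0.0564
```

```bash
python3 - <<'E'
from h import *
import cv2
np.set_printoptions(precision=1,suppress=True)
p=camera_params('wrist');w=snapshot('wrist')
cv2.imwrite('pics/w14.png',w[:,:,::-1])
k=lambda x,y,z:proj(p,CL+x*cx+y*cy+z*cz)
print('mid tops A,B',k(-.16,-.003,.026),k(-.09,-.003,.026),'load',k(0,0,0))
q=camera_params('side');print('vial side',proj(q,[.602,-.178,.0275]))
E
```

```text
mid tops A,B [283.6 201.9] [283.6 136.7] load [280.9  49.1]
vial side [328.3 248.2]
```

View pics/w14.png

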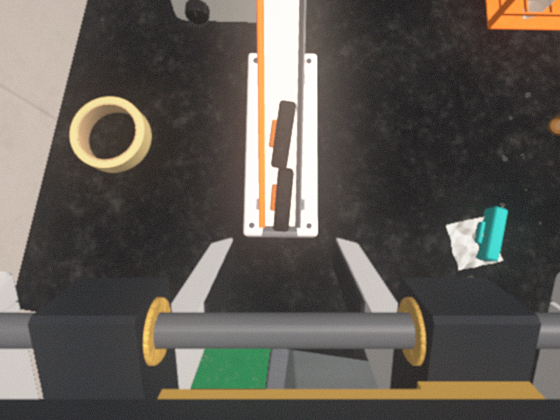

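The wrist view shows A at (284,200) and B at (284,134), against predictions of (284,202) and (284,137). Both clips are on the orange side. Handing in.

```bash
python3 -c "
from bench import robot
print(robot.close_job())"
```

```text
the job is handed in; nothing more can be done
None
```

Both cassettes are in the chute and the job is handed in, at about 19 s of the 67 s allowed; the system reports no verdict. I gripped each one above its clip, tilted it to the chute's slope, set it in at the loading point and let go. A slid to the stop and B came to rest behind it.

**Last checks:**
- **Position:** in the final wrist picture both cassettes stand on their bases, with clips to the orange wall. Their centres are within about 3 px (roughly 3 mm) of where they should rest.
- **Alignment:** B lies a few degrees askew in the channel. I expect that to be within tolerance, but I did not measure its angle.
- **At rest:** I did not compare two pictures to confirm they had stopped; B had been released more than 1.5 s before the last look.
- **Bottle and gripper:** the bottle stands where it was in the side view, and the open gripper was clear of everything.
- **Forces:** the highest wrist force I read was about 6 N, when A touched the chute floor.

No check failed. The one disagreement was that A touched the chute floor about 1 mm sooner than I had measured.

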